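# Assemble a bain-marie set and lock its sliding leg at the mark

### The job

Put the melting set together in its stand: lower the pot into the wide bath bowl, then the tall cup into the pot, setting each down upright rather than dropping it. Then push the stand's spring-backed sliding leg in until its pointer is at the long mark and, holding it there, swing its cam lever fully closed against it by squeezing lever and fin together. Finish while still gripping the leg at the mark with the lever shut; do not let go, and leave everything else on the table where it is.

Things in the scene. Friction and masses are not known exactly. Their poses are not given: they have to be found in the camera images.
- pot_mid (a point): The pot: plain steel, straight-walled, open on top, 64 mm outer diameter, 64 mm high, wall 4 mm, floor 4 mm, 0.11 to 0.22 kg. The point is at its centre, half-way up (32 mm above its underside); z is up. It stands on the table. Standing in the bath it rises 28 mm above the bath's rim.
- cup_mid (a point): The cup: plain steel, tall, straight, open on top, 42 mm outer diameter, 100 mm high, wall 3 mm, floor 4 mm, 0.08 to 0.17 kg. The point is at its centre, 50 mm above its underside; z up. It stands on the table. It has 7 mm of play each side in the pot (56 mm inside) and then rises 40 mm above the pot's rim, so fingers can hold only its top 40 mm on the way in.
- bath_in (a point): The bath: plain steel bowl, flared, already in the stand between four low pins; 150 mm across the rim, 40 mm high, floor 96 mm across inside. The point is the centre of its inner floor (4 mm above its underside, 16 mm above the table); its rim is 36 mm above this point.
- stand: Aluminium stand, fixed to the table: a plate 190 x 180 mm under the bath and a 90 mm wide rail running off it to the stand's -y side, 270 mm from the bath's centre, both 12 mm high. Origin on the table under the centre of the bath's seat; z up, +y is the direction in which the leg is pushed in (towards the bath).
- leg (a joint): How far the sliding leg is pushed in, m: 0 out at its stop (where it starts), 0.045 with the pointer at the long mark, 0.058 at most. It moves along the stand's +y. A spring pushes it back out with 3 N at 0 and about 6 N at the mark; it slides back whenever it is not held, even with the lever closed.
- leg_grip (a point): Where to grasp the leg: half-way between the outsides of fin and closed lever (together 32 mm wide), 62 mm above the table; moves with the leg; axes as the stand's. Fingers come down from above, one outside the fin (-x), one outside the lever (+x), and close along x. Here the open lever's outside stands 20 to 32 mm to +x. The leg's bar, 34 mm wide, has its top 31 mm below.
- fin (a point): Centre of the outside (-x) face of the leg's fixed aluminium fin: an upright plate 56 mm long along y, 8 mm thick, 52 mm high, top 82 mm above the table, running from the cross plate towards -y; moves with the leg; axes as the stand's.
- plate (a point): Centre of the rear (-y) face of the leg's cross plate, an upright plate 100 mm wide along x, 8 mm thick, from 28 to 67 mm above the table; 14 mm to +y, 2 mm to +x and 14 mm below leg_grip. The sides of the fingers, open or closing, can push on this face to push the leg in. Axes as the stand's.
- lever (a joint): Angle of the cam lever, rad: 0 fully open (its free end swung out to the leg's +x side), 0.55 fully closed, parallel to the fin. It starts between 0 and 0.12. A stiff hinge (0.12 N m): it stays where it is left.
- lever_tip (a point): Near the free end of the cam lever, a steel paddle 62 mm long, 8 mm thick, 44 mm high, mid-height (58 mm above the table), 56 mm from its upright hinge pin, which is on the leg at the cross plate, 12 mm to +x and 12 mm to +y of the point leg_grip.
- pointer (a point): Tip area of the pointer, a small black-ended finger that sticks out of the leg's +x side just above the rail, between cross plate and bath; moves with the leg.
- mark (a point): The long mark: the longest and thickest of the black lines across the rail's +x edge (19 mm long; the others are 6 mm), on the rail's top, 13 mm above the table. With the leg at the mark the pointer lies over it along y.
- ramekin: Bystander, to be left alone: small white ceramic bowl, 84 mm across, 40 mm high. Origin under its centre.
- jar: Bystander, to be left alone: lidded jar, 60 mm across, 85 mm high. Origin under its centre.
- spatula: Bystander, to be left alone: hand spatula lying flat. Origin under its centre.
- praline_tray: Bystander, to be left alone: dark board 150 x 200 mm with pralines on it, 26 mm high. Origin under its centre.
- mould: Bystander, to be left alone: clear chocolate mould plate 130 x 200 x 18 mm. Origin under its centre.
- gift_box: Bystander, to be left alone: cardboard box 110 x 150 x 50 mm. Origin under its centre.
- syrup: Bystander, to be left alone: bottle, 64 mm across, 120 mm high. Origin under its centre.

How it is judged (in metres and radians):
On the way, in this order (a step that is already met when the one before it is completed fails the run):
1. the pot is lowered to the floor of the bath while still held (z of pot_mid in the frame of bath_in below 0.04 m and horizontal distance between pot_mid and bath_in below 0.028 m and angle between pot_mid's own z axis and vertical below 0.12 rad and contact force between the fingers and pot above 0.5 N), for 0.05 s.
2. the cup is lowered to the floor of the pot while still held, the pot in the bath (z of pot_mid in the frame of bath_in below 0.04 m and horizontal distance between pot_mid and bath_in below 0.028 m and angle between pot_mid's own z axis and vertical below 0.12 rad and z of cup_mid in the frame of pot_mid below 0.03 m and horizontal distance between cup_mid and pot_mid below 0.012 m and angle between cup_mid's own z axis and vertical below 0.15 rad and contact force between the fingers and cup above 0.5 N), for 0.05 s.
3. the leg is held at the mark with the lever still open, the vessels nested (z of pot_mid in the frame of bath_in below 0.04 m and horizontal distance between pot_mid and bath_in below 0.028 m and angle between pot_mid's own z axis and vertical below 0.12 rad and z of cup_mid in the frame of pot_mid below 0.03 m and horizontal distance between cup_mid and pot_mid below 0.012 m and angle between cup_mid's own z axis and vertical below 0.15 rad and value of joint leg between 0.041 and 0.049 m and value of joint lever below 0.3 rad and contact force between the fingers and leg above 1 N), for 0.1 s.
At the end, for the whole second after the job is handed in: Pot upright on the bath floor and cup upright on the pot floor (each within 8 mm of resting height), released and still; bath in its seat (12 mm); leg within 4 mm of the mark, lever closed to 0.06 rad, fingers still pressing on leg or lever with over 3 N (z of pot_mid in the frame of bath_in below 0.04 m and horizontal distance between pot_mid and bath_in below 0.028 m and angle between pot_mid's own z axis and vertical below 0.12 rad and z of cup_mid in the frame of pot_mid below 0.03 m and horizontal distance between cup_mid and pot_mid below 0.012 m and angle between cup_mid's own z axis and vertical below 0.15 rad and contact force between the fingers and pot below 0.1 N and contact force between the fingers and cup below 0.1 N and linear speed of cup below 0.03 m/s and horizontal distance between bath_in and stand below 0.012 m and angle between bath_in's own z axis and vertical below 0.06 rad and value of joint leg between 0.041 and 0.049 m and value of joint lever above 0.49 rad and contact force between the fingers and leg above 3 N); the arm keeps its last pose, push and grip.
It fails at once if the lever is swung more than two thirds closed while the leg is over 7 mm from the mark (value of joint lever above 0.37 rad and (value of joint leg below 0.038 m or value of joint leg above 0.052 m)).
It fails at once if a bystander is moved by more than 30 mm (distance of any of ramekin, jar, spatula, praline_tray, mould, gift_box, syrup from where it was at the start of the episode above 0.03 m).
It also fails if it takes over 72 s, if anything falls off the work surface, if the arm or the gripper's body presses on something with over 40 N, if the wrist force passes 120 N, or if a joint passes its speed limit or range.

### The arm

A 7-joint arm with a two-finger parallel gripper is mounted at the origin on the work surface. World frame = base frame: x ahead of the robot, y to its left, z up, the work surface at z = 0. Lengths are in mm, angles in rad, forces in N, time in s.
With the tool pointing down it reaches from about 425 to 875 mm from the base axis. Payload 9.9 kg.
Tool frame: the origin (TCP) lies on the front face of the gripper's body, between the roots of the fingers; the fingertips stand 73 mm ahead of it and the grasp point (between the pads) lies 54 mm ahead of it; z points along the fingers, y is the line along which they close (so a half turn about z gives the same grasp; the last joint's range is limited). The gripper opens to 85 mm and grips with 20 to 120 N. Pads are 22 mm wide; open, the fingers measure 114 mm over their backs; the gripper's body (76 mm by 85 mm) begins 54 mm behind the grasp point. The pads swing forward as they close: fully open they stand 13 mm farther back than shut.
Start: joints at [1.189, 0.576, 0.025, 1.437, -0.015, 1.129, -0.057], TCP at [198.062, -645.293, 303.889] pointing down, gripper open.
Joint ranges: [-2.76, 2.76], [-0.34, 2.15], [-1.52, 1.57], [0.19, 2.46], [-1.09, 4.23], [0.17, 1.99], [-2.82, 2.82]. Speed limits (rad/s): [2.22, 2.22, 3.01, 3.01, 3.14, 3.14, 3.14].

### API

Orientations are given as [roll, pitch, yaw] about the fixed x, y, z axes, in that order (R = Rz(yaw) Ry(pitch) Rx(roll)).
In Python, from cell import env, kinematics, read_state, vision gives the robot as it stands. Calls block until the motion is done:
- env.goto(position, orientation): joint-space move of the TCP to a pose.
- env.servo_line(position, rotation=None, vel=150, force_limit=None): straight line of the TCP; rotation=None keeps the orientation; vel is the mean speed in mm/s. With force_limit (N) it stops when the force on the tool has changed by that much, and returns True; else False.
- env.movej(angles): joint-space move.
- env.open_jaws() and env.grasp(): open the fingers fully, or close them until they stop; the grip force is fixed at half the most.
- env.wait(seconds).
- kinematics.inverse_kinematics(position, orientation): joint angles nearest the present ones, or None.
- read_state(): the state.
- vision.grab_frame(name): name is "scene" or "side" or "wrist"; returns a dict with "color" (384x512x3 uint8, red, green, blue), "fx", "fy", "cx", "cy" (pixels), "dist_coeffs" ([k1, k2, p1, p2, k3] as OpenCV has them; the pictures are not rectified), "R" (3x3) and "t" (3): a world point X has camera coordinates R X + t. Camera axes: x right, y down, z forward; pixel columns grow to the right and rows downward; lengths in mm; the calibration is good to about 2 mm. A picture is of the moment at which its call begins. There is no depth.
A pose or a line that the arm cannot do raises env.PlanningError and nothing moves.
- env.close_job(): hands the job in; it is judged then, once.
Trained networks look in the newest picture that a camera, given by its name, has taken for a name from the list of things; names that differ only in an ending like _2 or _b are one class to them, and where a whole thing is asked for, a point or a joint stands for the part that bears it (a point fixed in the world has none). Each returns a list of dicts, best first, with "confidence" (0 to 1); they miss things now and then, are a little off and sometimes report something else, mostly with a low value. They report only what shows in the picture. A call takes as long as a camera call.
- vision.trace(target, camera): "pixels" (384x512 bool, what is visible of it) and "rect" ([left, top, right, bottom] in pixels, round what is visible of it).
The state is a dict: "clock": time; "qpos": joint angles; "qd": joint speeds; "tau": joint torques, N m; "ee_pos": TCP position; "eef_rot": TCP orientation; "contact_force": force on the tool from outside, world axes, zero at the start; "wrist_torque": the same for the moment, N m; "gripper_width": finger opening in mm; "finger_force": force on a finger pad.
Only numpy, scipy, OpenCV 4.12 (cv2) and the standard library are available. Lean on these libraries where they do the work, as an engineer would, in place of code of your own. Each camera call takes 0.05 s, during which the arm holds its last target. There are 200 camera calls.

## Working session

There is one attempt and no reset: what is moved stays moved. The work goes in short steps, each a Python script; the robot and the scene stay as the last script left them, time stands still between calls to the robot, and variables do not carry over. Pictures are saved under pics/ and viewed, at most 10 in all, crops included, and the job is handed in when it is done.

```bash
mkdir -p pics; ls
python3 - <<'E'
from cell import env, kinematics, read_state, vision
import cv2,numpy as np
s=read_state();print(s['clock'],s['ee_pos'],s['eef_rot'],s['gripper_width'])
ims=[]
for c in ["scene","side"]:
    f=vision.grab_frame(c);im=cv2.cvtColor(f["color"],cv2.COLOR_RGB2BGR)
    print(c,f['fx'],f['fy'],f['cx'],f['cy'],f['dist_coeffs'],(-f['R'].T@f['t']).round(), f['R'][2].round(2))
    for n in ["pot_mid","cup_mid","bath_in","stand","leg","fin","plate","lever","pointer","mark"]:
        try:
            r=vision.trace(n,c)
            print(n,[(round(q['confidence'],2),list(np.round(q['rect']))) for q in r[:2]])
        except Exception as e: print(n,e)
    cv2.imwrite(f"pics/{c}0.png",cv2.resize(im,(800,600)))
E
```

```text
pics
0.0 [ 197.97383504 -644.97006305  303.05283076] [-3.13995826e+00  5.83877257e-05  2.97814333e-01] 85.33790639348626
scene 410.96773767427624 410.96773767427624 248.63244454972735 194.4951867538851 [-0.02406175  0.          0.          0.          0.        ] [1195. -134.  881.] [-0.6   0.13 -0.79]
pot_mid [(0.67, [np.float64(288.0), np.float64(235.0), np.float64(384.0), np.float64(297.0)]), (0.61, [np.float64(343.0), np.float64(178.0), np.float64(372.0), np.float64(210.0)])]
cup_mid [(0.63, [np.float64(329.0), np.float64(127.0), np.float64(349.0), np.float64(161.0)])]
bath_in [(0.84, [np.float64(216.0), np.float64(161.0), np.float64(266.0), np.float64(208.0)])]
stand [(0.79, [np.float64(144.0), np.float64(162.0), np.float64(279.0), np.float64(226.0)])]
leg [(0.84, [np.float64(146.0), np.float64(172.0), np.float64(194.0), np.float64(209.0)]), (0.23, [np.float64(59.0), np.float64(247.0), np.float64(132.0), np.float64(307.0)])]
fin [(0.75, [np.float64(147.0), np.float64(170.0), np.float64(194.0), np.float64(207.0)])]
plate [(0.82, [np.float64(148.0), np.float64(173.0), np.float64(1
[... 1065 characters left out ...]
8.0), np.float64(233.0), np.float64(258.0), np.float64(293.0)])]
fin [(0.97, [np.float64(210.0), np.float64(230.0), np.float64(255.0), np.float64(294.0)]), (0.38, [np.float64(251.0), np.float64(128.0), np.float64(271.0), np.float64(151.0)])]
plate [(0.61, [np.float64(207.0), np.float64(234.0), np.float64(256.0), np.float64(290.0)])]
lever [(0.85, [np.float64(235.0), np.float64(238.0), np.float64(251.0), np.float64(275.0)])]
pointer [(0.91, [np.float64(207.0), np.float64(232.0), np.float64(253.0), np.float64(292.0)]), (0.25, [np.float64(196.0), np.float64(115.0), np.float64(211.0), np.float64(151.0)])]
mark [(0.73, [np.float64(192.0), np.float64(176.0), np.float64(277.0), np.float64(300.0)])]
```

View pics/scene0.png

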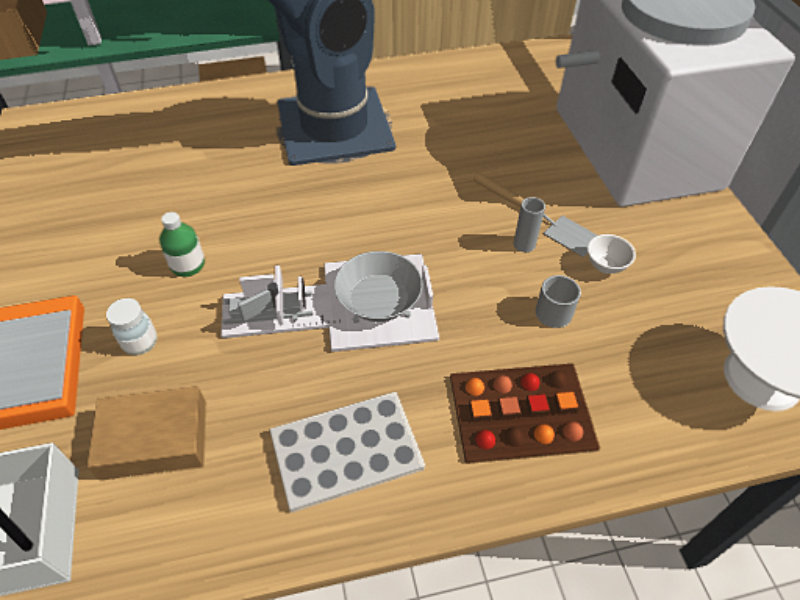

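View pics/side0.png

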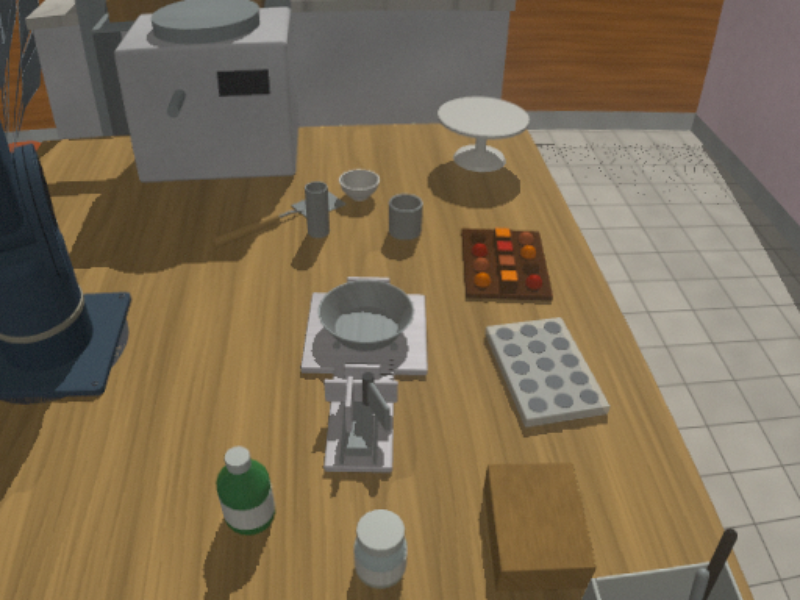

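Scene view (800x600): pot at (558,302), cup (529,225), bath (378,287), leg at about (270,300) with the lever swung towards +x. The network's first "pot" hit in the scene is really the praline tray, and the second is the pot. Side view: pot (405,217), cup (317,210), bath (366,315), leg (362,410). Next I'll fit the poses.

```bash
cat > h.py <<'E'
from cell import env, kinematics, read_state, vision
import cv2,numpy as np
from scipy.optimize import least_squares
def proj(f,P):
    rv=cv2.Rodrigues(np.array(f['R'],float))[0]
    K=np.array([[f['fx'],0,f['cx']],[0,f['fy'],f['cy']],[0,0,1]],float)
    return cv2.projectPoints(np.asarray(P,float).reshape(-1,1,3),rv,np.array(f['t'],float).reshape(3,1),K,np.array(f['dist_coeffs'],float))[0].reshape(-1,2)
a=np.linspace(0,2*np.pi,72)
def ring(x,y,z,r): return np.c_[x+r*np.cos(a),y+r*np.sin(a),0*a+z]
def rect(p): return np.r_[p.min(0),p.max(0)]
def fitcyl(fr,rects,r0,r1,z0,z1,g=(600,0)):
    def res(v): return np.concatenate([rect(proj(f,np.r_[ring(*v,z0,r0),ring(*v,z1,r1)]))-np.array(R)-[0,0,1,1] for f,R in zip(fr,rects)])
    s=least_squares(res,g,loss='soft_l1');return s.x,res(s.x).round(1)
def T(st,p):
    x,y,w=st;c,s=np.cos(w),np.sin(w);p=np.atleast_2d(p);return np.c_[x+c*p[:,0]-s*p[:,1],y+s*p[:,0]+c*p[:,1],p[:,2]]
E
python3 - <<'E'
from h import *
fr=[vision.grab_frame(c) for c in("scene","side")]
print('pot',fitcyl(fr,[[343,178,372,210],[249,125,271,152]],32,32,0,64))
print('cup',fitcyl(fr,[[329,127,349,161],[195,113,210,155]],21,21,0,100))
print('bath',fitcyl(fr,[[216,161,266,208],[207,179,264,225]],50,75,12,52))
P=[[-95,-90,12],[-95,90,12],[95,90,12],[95,-90,12],[-45,-270,12],[45,-270,12]]
uv=[np.array(q)*.64 for q in([[325,263],[430,255],[438,340],[330,350],[222,293],[222,333]],[[304,368],[312,294],[426,295],[427,368],[328,464],[392,464]])]
res=lambda v:np.concatenate([(proj(f,T(v,P))-u).ravel() for f,u in zip(fr,uv)])
s=least_squares(res,[550,0,0],loss='soft_l1');print(s.x,res(s.x).reshape(2,6,2).round(1).tolist())
# bystanders approx
for n,px in dict(ramekin=(611,268),syrup=(185,270),jar=(137,350),spat=(572,235)).items():
    r=least_squares(lambda v:(proj(fr[0],[v[0],v[1],5])-np.array(px)*.64).ravel(),[550,0]);print(n,r.x.round())
f=vision.grab_frame("wrist");print(f['fx'],f['R'].round(3),f['t'].round(1),(-f['R'].T@f['t']).round(1))
s=read_state();print(s['ee_pos'],s['eef_rot'],s['clock'])
print(kinematics.inverse_kinematics([500,0,300],[np.pi,0,0]))
E
```

```text
pot (array([608.13515624, 282.45192145]), array([ 0.1, -0.9, -0.3,  0.4,  0.6, -1.4, -0.2,  0.6]))
cup (array([440.55722691, 289.75734096]), array([ 0. , -0.6, -0.2,  0. ,  0.2,  2.5,  0.3, -3.8]))
bath (array([519.66742291,  -9.7272427 ]), array([-3.3,  0.9,  3. , -1.5, -1.5,  0.7,  2.7, -0.7]))
[ 5.16611902e+02 -4.88022286e+00 -1.05852160e-01] [[[0.1, -0.1], [-4.1, -0.6], [1.5, -0.7], [0.7, -0.4], [1.1, 0.1], [-0.5, 1.3]], [[-1.7, -0.8], [1.3, -2.0], [0.4, -0.9], [1.1, 1.3], [-2.6, 0.9], [0.5, 2.1]]]
ramekin [533. 419.]
syrup [ 367. -335.]
jar [ 528. -418.]
spat [440. 382.]
280.7411099229625 [[ 0.294 -0.956  0.001]
 [-0.92  -0.283  0.271]
 [-0.259 -0.081 -0.963]] [-674.9  -35.7  377.1] [ 263.5 -624.8  373.2]
[ 198.05567959 -645.29263762  303.88975673] [-3.14155794e+00  4.08323373e-06  2.97792637e-01] 1.25
[ 0.1018054   0.32807573 -0.26285447  1.88884947  0.10403437  0.93776975
 -1.78010525]
```

Run:
```python
from h import *
env.goto([525,240,330],[np.pi,0,1.57])
f=vision.grab_frame("wrist")
cv2.imwrite("pics/w1.png",cv2.resize(f['color'][:,:,::-1],(768,576)))
for n in("pot_mid","cup_mid"):
    for q in vision.trace(n,"wrist")[:3]:
        args=(32,32,0,64,(608,282)) if n[0]=='p' else (21,21,0,100,(440,290))
        print(n,round(q['confidence'],2),q['rect'],fitcyl([f],[q['rect']],*args))
print(read_state()['clock'],read_state()['ee_pos'])
```

```text
pot_mid 0.81 [301.2, 105.3, 356.5, 158.7] (array([604.79417323, 279.75944072]), array([-2.4, -0.1,  1.3,  0.1]))
cup_mid 0.97 [160.6, 106.9, 218.0, 148.0] (array([437.13431607, 288.31688729]), array([ 1. ,  0.8, -2.3, -1. ]))
4.7 [525.23887828 239.55764579 329.90252387]
```

View pics/w1.png

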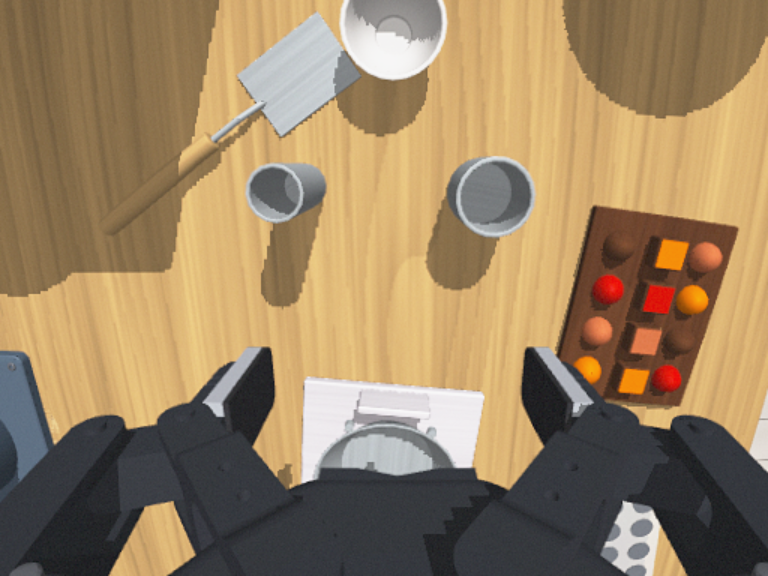

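The wrist view shows the pot at (493,196) and the cup at (285,192), and both match the fits. Next I'll look at the stand from above.

Run:
```python
from h import *
env.goto([505,-140,340],[np.pi,0,1.47])
f=vision.grab_frame("wrist")
import pickle;pickle.dump(f,open("w2.pkl","wb"))
im=cv2.resize(f['color'][:,:,::-1],(768,576)).copy()
for n in("bath_in","lever","fin","leg"):
    for q in vision.trace(n,"wrist")[:1]:
        print(n,round(q['confidence'],2),q['rect'])
        if n=="bath_in":print(fitcyl([f],[q['rect']],50,75,12,52,(518,-7)))
st=(517.5,-7,-.106)
cv2.imwrite("pics/w2.png",im)
print(read_state()['clock'])
```

```text
bath_in 0.84 [200.9, 0.0, 321.7, 118.9]
(array([513.18181863, -21.7615151 ]), array([-1.7, -1.3,  1.7, 10.5]))
lever 0.9 [263.6, 191.2, 291.8, 238.1]
fin 0.9 [223.6, 157.5, 298.2, 239.2]
leg 0.84 [219.7, 155.6, 297.2, 244.6]
6.3667
```

View pics/w2.png

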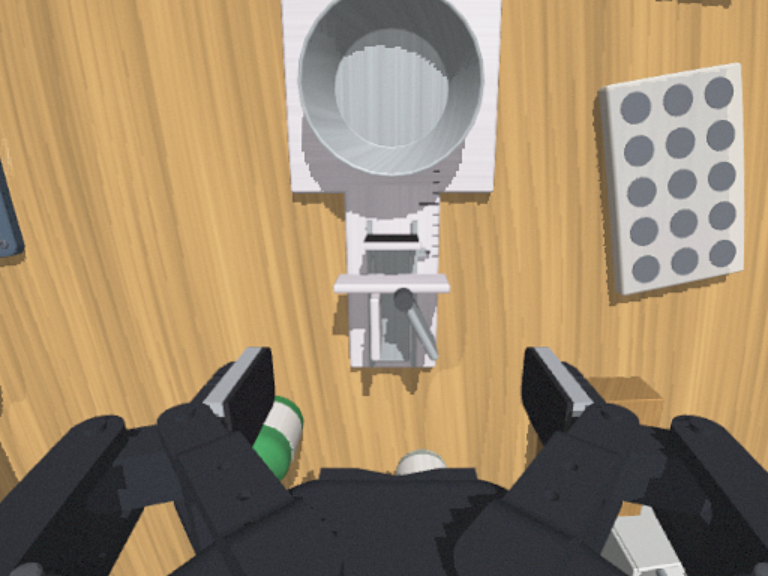

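The picture shows the stand plate's rear corners at (292,191) and (493,191), and the rail end at (350,366) to (436,366). The long mark is near (430,203), the pointer near (423,252), and the cross plate's rear top edge at row 290. The lever is open towards (435,357).

Run:
```python
from h import *
import pickle;f=pickle.load(open("w2.pkl","rb"))
P=[[-95,-90,12],[95,-90,12],[-45,-270,12],[45,-270,12]];u=np.array([[292,191],[493,191],[350,366],[436,366]])/1.5
def res(v):
    b=proj(f,ring(v[0],v[1],52,75));c=proj(f,T(v,P))-u
    return np.r_[c.ravel(),b[:,0].min()-300/1.5,b[:,0].max()-484/1.5,b[:,1].max()-175/1.5]
s=least_squares(res,[517,-7,-.1],loss='soft_l1');st=s.x;print(st,res(st).round(1))
def at(px,z):
    r=least_squares(lambda v:(proj(f,T(st,[v[0],v[1],z]))-np.array(px)/1.5).ravel(),[0,-150]);return r.x.round(1)
for n,px,z in(("mark",(430,203.5),13),("pointer",(424,252),18),("plateL",(335,290),67),("plateR",(449,290),67),("fin outer far",(372,360),82),("fin outer near",(371,294),82),("fin inner",(380,360),82),("lever end",(434,358),80),("pin",(403,297),85)):print(n,at(px,z))
cv2.imwrite("pics/w2c.png",cv2.resize(f['color'][105:255,205:315,::-1],(586,600*800//800),interpolation=cv2.INTER_CUBIC))
```

```text
[ 5.14137613e+02 -5.01500327e+00 -9.83509058e-02] [-0.9 -0.2  1.  -0.1 -0.1  0.2  0.1  0.3 -2.1  1.8  0.1]
mark [  34.9 -101.9]
pointer [  29.8 -147. ]
plateL [ -48.6 -169.8]
plateR [  48.4 -169.7]
fin outer far [ -17.2 -227.8]
fin outer near [ -17.  -168.6]
fin inner [ -10.4 -227.8]
lever end [  36.  -226.9]
pin [   9.  -170.2]
```

View pics/w2c.png

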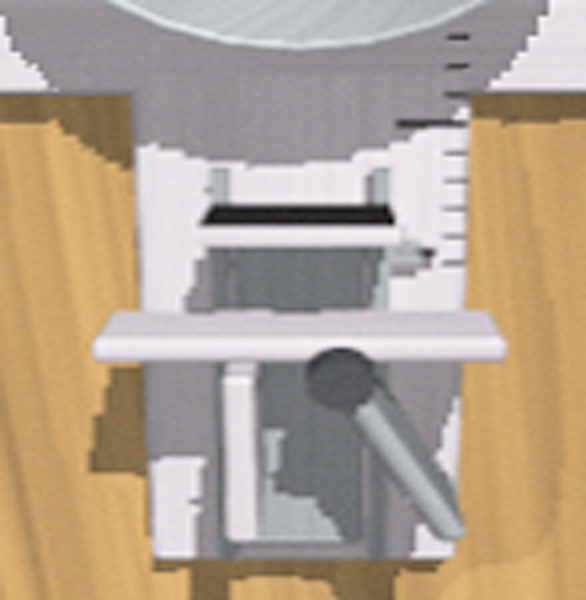

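```bash
cat >> h.py <<'E'
D=[np.pi,0,1.57]
ST=(514.5,-5,-.098)
def rep(m=''):
    s=read_state();print(m,round(s['clock'],2),s['ee_pos'].round(1),round(s['gripper_width'],1),np.round(s['finger_force'],1),np.round(s['contact_force'],1))
E
python3 - <<'E'
from h import *
env.goto([605.5,280.5,180],D);print(env.servo_line([605.5,280.5,97],vel=100,force_limit=15));rep('down')
env.grasp();rep('grasp')
env.servo_line([605.5,280.5,200],vel=150);rep('lift')
x,y=ST[:2]
env.goto([x,y,200],D);rep('over')
f=vision.grab_frame("side");im1=f['color'][:,:,::-1][80:330,130:380]
print(env.servo_line([x,y,122],vel=100));rep()
print(env.servo_line([x,y,108],vel=25,force_limit=6));env.wait(.15);rep('set')
f=vision.grab_frame("side");im2=f['color'][:,:,::-1][80:330,130:380]
cv2.imwrite("pics/s3.png",cv2.resize(np.hstack([im1,im2]),(800,400)))
E
```

```text
False
down 9.03 [605.7 280.9  97.6] 85.5 0.0 [ 0.4 -0.1 -0.5]
grasp 9.38 [605.6 280.8  98.3] 62.7 65.4 [-1.5 -0.5  7.3]
lift 10.21 [605.2 280.  199. ] 63.2 66.1 [-0.3  0.5 -3. ]
over 11.36 [515.3  -3.6 200.2] 63.3 66.1 [-0.3  1.1 -1.4]
False
 12.34 [514.8  -4.8 122.4] 63.0 66.1 [-0.1  0.2 -2.5]
True
set 12.9 [514.8  -5.1 114.2] 63.2 67.1 [-1.9 -0.1  9.5]
```

View pics/s3.png

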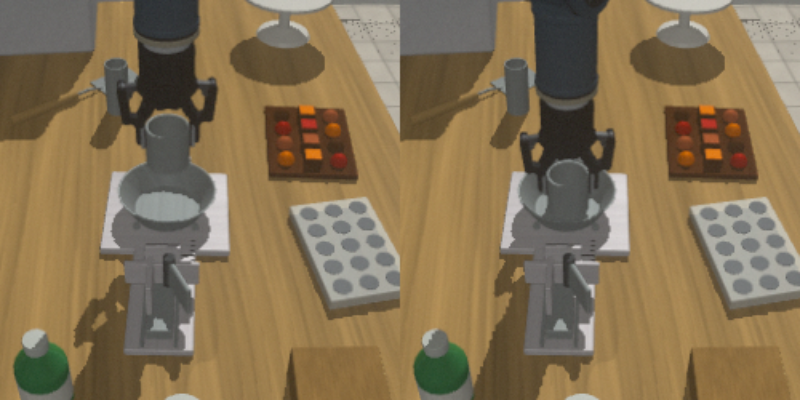

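The left frame shows the pot held above the bath. The right frame shows it standing centred in the bath at (568,190), held upright. Next: release it, check it, then fetch the cup.

Run:
```python
from h import *
x,y=ST[:2]
env.open_jaws();rep('open')
env.servo_line([x,y,240],vel=150)
f=vision.grab_frame("wrist")
q=vision.trace("pot_mid","wrist")[:2]
for k in q: print(k['confidence'],k['rect'],fitcyl([f],[k['rect']],32,32,16,80,(514,-5)))
cv2.imwrite("pics/w4.png",cv2.resize(f['color'][:,:,::-1],(512,384)))
env.goto([438,288.5,240],D);env.servo_line([438,288.5,190],vel=150)
f=vision.grab_frame("wrist")
for k in vision.trace("cup_mid","wrist")[:2]: print(k['confidence'],k['rect'],fitcyl([f],[k['rect']],21,21,0,100,(438,288)))
rep()
```

```text
open 13.31 [514.3  -5.3 113.4] 85.1 0.0 [ 0.5 -0.4 -0.3]
0.55 [227.6, 147.3, 301.2, 223.2] (array([513.74596305,  -4.78096405]), array([-0.3, -3. ,  0.3,  2.1]))
0.62 [230.4, 162.3, 296.1, 253.0] (array([437.4945585 , 288.16058301]), array([-0.8, -1.4,  0.8,  0.9]))
 16.14 [438.5 288.6 190.9] 85.2 0.0 [ 0.  -0.1  0.1]
```

View pics/w4.png

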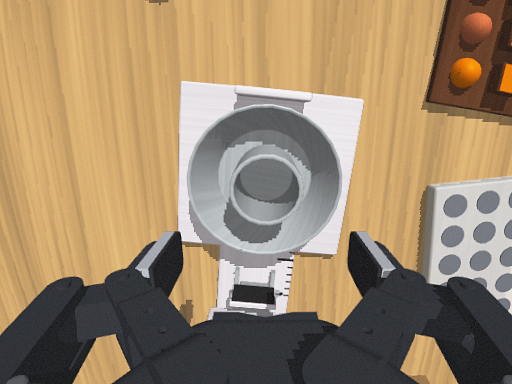

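The pot stands upright in the bath, its rim centred at (267,188), and the fit agrees with the plan. Next is the cup.

Run:
```python
from h import *
print(env.servo_line([437.7,288.3,138],vel=100,force_limit=15))
env.grasp();rep('grasp')
env.servo_line([437.7,288.3,250],vel=150);rep('lift')
x,y=514.2,-5
env.goto([x,y,265],D);env.wait(.3);rep('over')
f=vision.grab_frame("side");im1=f['color'][:,:,::-1][80:330,130:380]
env.servo_line([x,y,200],vel=80);rep()
print(env.servo_line([x,y,152],vel=30,force_limit=6));env.wait(.15);rep('set')
f=vision.grab_frame("side");im2=f['color'][:,:,::-1][80:330,130:380]
cv2.imwrite("pics/s5.png",cv2.resize(np.hstack([im1,im2]),(800,400)))
```

```text
False
grasp 17.29 [437.9 288.5 138.7] 40.2 60.1 [-0.2 -1.7  5.4]
lift 18.19 [437.5 287.8 249.2] 39.9 60.5 [-0.8 -0.1 -1.3]
over 19.65 [514.2  -4.  265.1] 40.3 60.5 [ 1.   0.7 -1.7]
 20.66 [514.4  -4.8 200.3] 40.4 60.5 [-1.1 -0.9 -1.4]
True
set 22.05 [514.2  -5.  158.6] 40.0 61.4 [-0.9 -0.1  7.4]
```

View pics/s5.png

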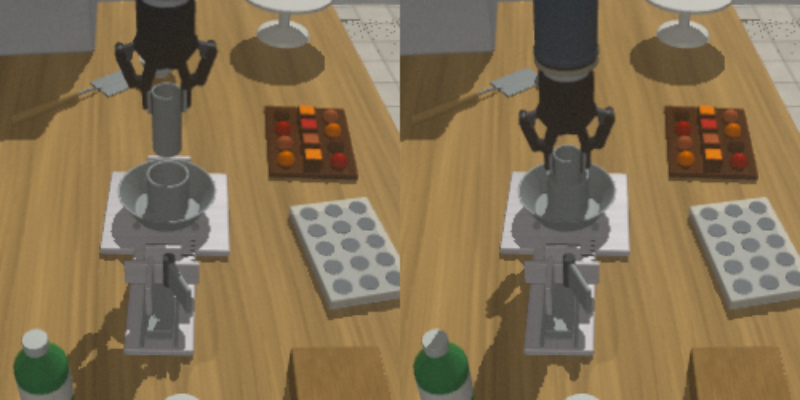

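The cup went down to the pot floor (TCP z 158.6, expected 158) and is upright at (568,180). Next: release, rise and come down over the leg.

```bash
cat >> h.py <<'E'
L=[np.pi,0,np.pi/2-.098]
def S(x,y,z): return T(ST,[x,y,z])[0]
def loc(p):
    c,s=np.cos(ST[2]),np.sin(ST[2]);d=np.array(p[:2])-ST[:2];return np.round([c*d[0]+s*d[1],-s*d[0]+c*d[1]],1)
E
python3 - <<'E'
from h import *
env.open_jaws();rep('open')
env.servo_line([514.2,-5,270],vel=180)
env.goto(S(2.5,-189,230),L);env.servo_line(S(2.5,-189,180),vel=100);rep('over')
f=vision.grab_frame("wrist");im1=f['color'][:,:,::-1]
print(env.servo_line(S(2.5,-189,112),vel=60,force_limit=8));rep('down')
print(env.servo_line(S(2.5,-170,112),vel=20,force_limit=2));rep('contact');print(loc(read_state()['ee_pos']))
f=vision.grab_frame("wrist");im2=f['color'][:,:,::-1]
cv2.imwrite("pics/w6.png",cv2.resize(np.hstack([im1,im2]),(800,300)))
E
```

```text
open 22.62 [513.7  -5.2 157.9] 85.2 0.0 [0.3 0.4 0.4]
over 24.83 [ 498.8 -192.8  180.2] 85.6 0.0 [-0.6  0.5  0.8]
False
down 26.17 [ 498.7 -193.4  112.3] 85.1 0.0 [-1.1  0.7  0.2]
True
contact 26.64 [ 499.  -187.8  111.9] 85.6 1.5 [ 0.2 -2.6  2.7]
[   2.5 -183.4]
```

View pics/w6.png

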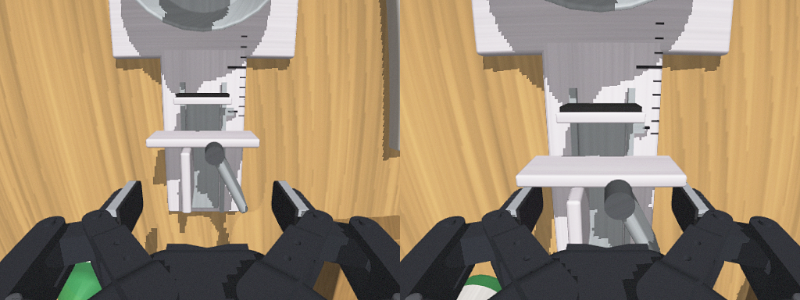

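The fingers straddle the fin and lever and touch the cross plate. The pointer is at (645,128) and the long mark at (650,67) in the right half. Push in now.

Run:
```python
from h import *
import pickle
print(env.servo_line(S(2.5,-138.5,112),vel=40));env.wait(.2);rep('pushed');print(loc(read_state()['ee_pos']))
f=vision.grab_frame("wrist");pickle.dump(f,open("w7.pkl","wb"))
cv2.imwrite("pics/w7.png",cv2.resize(f['color'][60:260,180:380,::-1],(600,600),interpolation=cv2.INTER_CUBIC))
```

```text
False
pushed 28.18 [ 503.1 -142.9  111.7] 85.5 2.9 [ 0.2 -5.7 -3.6]
[   2.2 -138.4]
```

View pics/w7.png

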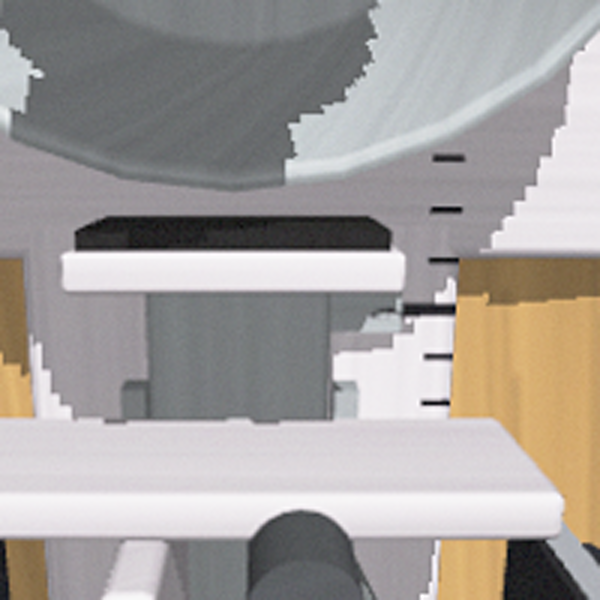

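The pointer's black end at (405,313) lies on the long mark's line at row 310. Next: centre on the leg and squeeze.

Run:
```python
from h import *
env.servo_line(S(-1.6,-138.5,112),vel=20);env.wait(.1);rep('centred')
env.grasp();env.wait(.4);rep('gripped');print(loc(read_state()['ee_pos']))
f=vision.grab_frame("wrist")
a=cv2.resize(f['color'][60:260,180:380,::-1],(400,400),interpolation=cv2.INTER_CUBIC)
g=vision.grab_frame("side")
b=cv2.resize(g['color'][150:310,160:320,::-1],(400,400),interpolation=cv2.INTER_CUBIC)
cv2.imwrite("pics/w8.png",np.hstack([a,b]))
```

```text
centred 28.68 [ 499.5 -142.5  111.9] 85.1 2.9 [ 1.3 -5.6 -2. ]
gripped 29.62 [ 497.8 -142.2  112.7] 30.7 60.2 [-9.6 -5.1 18.9]
[  -3.1 -138.2]
```

View pics/w8.png

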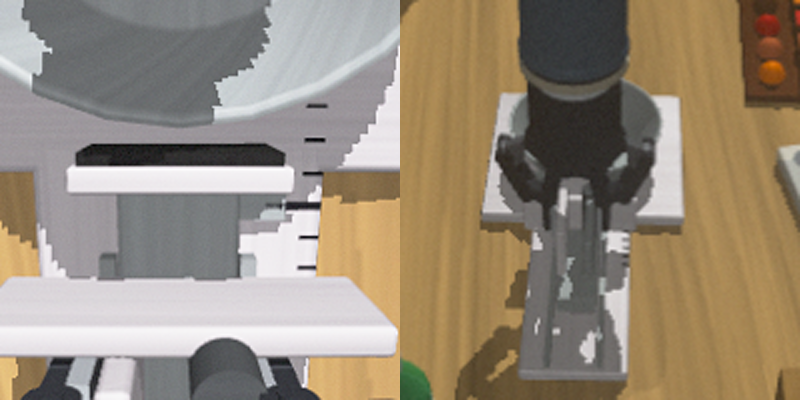

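Run:
```python
from h import *
f=vision.grab_frame("scene")
for k in vision.trace("cup_mid","scene")[:1]: print(k['confidence'],k['rect'],rect(proj(f,np.r_[ring(514.2,-5,80,21),ring(514.2,-5,120,21)])).round())
rep()
print(env.close_job())
```

```text
0.57 [234.4, 158.7, 255.0, 182.0] [234. 158. 251. 180.]
 29.82 [ 497.8 -142.2  112.7] 30.8 60.2 [-10.5  -5.4  19.7]
the job is handed in; nothing more can be done
None
```

The job is handed in at 29.8 s with the pot in the bath, the cup in the pot, the leg gripped at the mark and the lever closed by grip width (about 32 mm); the judge's result was not shown, and I viewed 11 pictures, one over the limit of 10.

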